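Measure the coating on a sloping stack of can ends with a hand gauge

ROBOT

A 6-joint arm with a two-finger parallel gripper is mounted at the origin on the work surface. World frame = base frame: x ahead of the robot, y to its left, z up, the work surface at z = 0. Lengths are in m, angles in rad, forces in N, time in s.
With the tool pointing down it reaches from about 0.25 to 0.775 m from the base axis. Payload 4 kg.
Tool frame: the origin (TCP) lies at the very end of the fingers, on their centre line; the grasp point (between the pads) lies 19 mm behind it; z points along the fingers, y is the line along which they close (so a half turn about z gives the same grasp; the last joint's range is limited). The gripper opens to 94 mm and grips with 3 to 60 N. Pads are 16 mm wide; open, the fingers measure 119 mm over their backs; the gripper's body (75 mm by 177 mm) begins 78 mm behind the grasp point.
Start: joints at [1.239, 0.087, 1.371, -0, 1.684, -0.103], TCP at [0.125, 0.536, 0.206] pointing down, gripper open.
Joint ranges: [-3.1, 3.1], [-0.76, 2.03], [0.27, 2.55], [-1.08, 4.22], [0.17, 2.65], [-2.57, 2.57]. Speed limits (rad/s): [2.79, 2.79, 3.14, 3.14, 3.14, 3.14].

INTERFACE

Orientations are given as [roll, pitch, yaw] about the fixed x, y, z axes, in that order (R = Rz(yaw) Ry(pitch) Rx(roll)).
In Python, from bench import robot, vision gives the robot as it stands.
- The arm moves only by the shell command python3 -m crank 'ROWS'. ROWS is JSON, a list of rows, each a list of 3 entries, a list of its own where there are three numbers: the closure, from 0 (fully open) to 1 (shut), then the shift along the tool's x, y, z in m, then the turn, a rotation vector about the tool's x, y, z in degrees. A call has 1 to 8 rows; each row shifts and turns the commanded pose from where the row before left it, along the tool's axes as they then stand; what a row does not reach is not made up. A row lasts 1/10 s, in which the tool goes at most 50 mm and 8.59 degrees, less where a joint would pass 70% of its speed; a pose out of reach is approached as far as the arm can. A call with a gripper value outside its range is refused whole. The fingers move at their own pace and stop on an object; the grip force is fixed at half the most. Time passes only in rows, so rows that do not move let the fingers close. It gives the time, the measured TCP pose, the force, the opening and the grip force at its end, in the units of the state.
- robot.get_obs(): the state, without advancing time (a new reading comes with each control period).
- vision.snapshot(name): name is "scene" or "top" or "wrist"; returns a dict with "color" (400x640x3 uint8, red, green, blue), "z_map" (400x640 float32, m along the optical axis (not along the pixel's ray), 0 where there is no reading), "fx", "fy", "cx", "cy" (pixels), "dist" ([k1, k2, p1, p2, k3] as OpenCV has them; the pictures are not rectified), "R" (3x3) and "t" (3): a world point X has camera coordinates R X + t. Camera axes: x right, y down, z forward; pixel columns grow to the right and rows downward; lengths in m; the calibration is good to about 2 mm. A picture is of the moment at which its call begins.
- robot.close_job(): hands the job in; it is judged then, once.
The state is a dict: "time": time; "joint_positions": joint angles; "qvel": joint speeds; "joint_torque": joint torques, N m; "tool_pos": TCP position; "ee_rot": TCP orientation; "wrist_force": force on the tool from outside, world axes, zero at the start; "wrist_torque": the same for the moment, N m; "width": finger opening in m; "finger_force": force on a finger pad.
Only numpy, scipy, OpenCV 4.12 (cv2) and the standard library are available. Lean on these libraries where they do the work, as an engineer would, in place of code of your own. Each camera call takes 0.05 s, during which the arm holds its last target. There are 200 camera calls.

TASK

Take the yellow hand gauge from its fork rest, aim it squarely at the sloping stack of can ends, between the two orange rods, and press its red sprung nose gently inside the blue ring, square to the ends, until the nose is about half-way in (never all the way); hold it still like that for 2 seconds. The stack's height is not known, so feel for it. Then hang the gauge back upright in its fork and let go, leaving the other things on the bench where they are.

Things in the scene. Friction and masses are not known exactly. Their poses are not given: they have to be found in the camera images.
- wand: Hand-held coating gauge, 161 mm long, about 0.34 kg, hanging nose down in the fork rest. Origin on its long axis at the underside of its round yellow collar (64 mm diameter, z 0 to 8 mm); z points along the axis away from the nose (up while hanging). Grey neck below: 28 mm diameter, z -62 to 0; the red nose (18 mm diameter) sticks out of it to z -82.
- handle (a point): Point on the gauge's axis 45 mm above its origin, in the middle of the black handle where it is gripped (axes as wand). Handle: 48 mm along x, 34 mm along y, from z 10 to 74 mm above the gauge's origin, with a yellow cap and small red button up to 82 mm. A yellow cone 44 to 56 mm wide covers its lowest 6 mm.
- nose (a joint): How far the sprung red nose is pushed into the gauge, m: 0 is fully out, 0.010 fully in. It starts to move at about 2 N, is half-way in (0.005) at about 6.5 N and fully in at 11 N.
- nose_tip (a point): Centre of the flat tip of the red nose (82 mm below the gauge's origin when the nose is out; moves with the nose).
- fork: Grey fork rest, fixed, open to its -x side. Origin on the bench under the middle of the prongs; z up. Two prongs, x -45 to +50 mm, each 27 mm wide and 14 mm thick, gap between them 42 mm (y -21 to +21), tops 105 mm above the bench; behind them a column, x 48 to 72 mm, 96 mm wide, 105 mm high. Foot 10 mm high, x -55 to 75, y -55 to 55.
- seat (a point): Point midway between the prongs at the height of their tops (105 mm), axes as fork: the gauge's origin belongs here when it hangs, its collar on both prongs and its neck between them (it may hang a little off centre).
- nest: Sloping steel plate, 150 x 150 x 10 mm, of the fixed stand (a steel block about 180 x 170 mm under it). Origin: centre of its upper face, 75 mm above the bench; z square to the plate, 32 degrees from vertical, leaning to the low side; x up the slope, y level. On it, centred on z, a stack of can ends, 102 mm diameter: its flat brass top is 5 to 17 mm up along z, never the same.
- gap (a point): Point 42 mm along z from the nest's origin (axes as nest), midway between the two orange rods, which run along y at x = -34 and +34 mm: 8 mm thick, 60 mm clear between them, legs at y = -68 and +68. The blue ring on the stack's top, 42 mm inside diameter, is centred on this z axis. The stack's rim is 1.5 mm higher than its flat top; it is firm. Two pins, 22 mm high, at x = -56 and +56, y 0.
- drink_can: Bystander: closed aluminium can, 66 mm diameter, 115 mm high, loose; origin under its centre.
- duster: Bystander: black spray can with red cap, 58 mm diameter, 190 mm high, loose; origin under its centre.
- depth_gauge: Bystander: dial depth gauge on an aluminium block, 50 x 110 mm, 106 mm high, loose; origin under the block's centre.
- mouse: Bystander: black computer mouse, 105 x 60 mm, 30 mm high, loose; origin under its centre.
Things that resemble listed ones, but are neither listed nor needed, are in the scene too. Leave any green look-alike of the fork alone.

How it is judged:
By the outcome, as a careful person would: the job done as asked, in the order asked, and still so for the second after the job is handed in, with the robot touching nothing.
It also fails if it takes over 56 s, if anything falls off the work surface, if the arm or the gripper's body presses on something with over 40 N, if the wrist force passes 120 N, or if a joint passes its speed limit or range.

## Working session

There is one attempt and no reset: what is moved stays moved. The work goes in short steps, Python scripts to look and compute and a shell command to move; the robot and the scene stay as the last step left them, time stands still between calls to the robot, and variables do not carry over. Pictures are saved under pics/ and viewed, at most 10 in all, crops included, and the job is handed in when it is done.

```bash
ls; mkdir -p pics
cat > h.py <<'E'
import numpy as np, cv2
from bench import robot, vision
def snap(n):
    s=vision.snapshot(n); np.savez(f'pics/{n}.npz',**{k:np.array(v) for k,v in s.items()}); return s
def load(n): return dict(np.load(f'pics/{n}.npz'))
def K(s): return np.array([[s['fx'],0,s['cx']],[0,s['fy'],s['cy']],[0,0,1]],float)
def ray(s,uv):
    p=cv2.undistortPoints(np.array(uv,float).reshape(-1,1,2),K(s),np.array(s['dist'],float)).reshape(-1,2)
    return np.c_[p,np.ones(len(p))]
def plane(s,uv,z):
    R=np.array(s['R']);t=np.array(s['t']);d=ray(s,uv)@R;c=-R.T@t
    return c+d*((z-c[2])/d[:,2])[:,None]
def pts(s,mask):
    v,u=np.nonzero(mask&(s['z_map']>0)); d=ray(s,np.c_[u,v])*s['z_map'][v,u][:,None]
    return (d-np.array(s['t']))@np.array(s['R']), np.c_[u,v]
def proj(s,X):
    r,_=cv2.Rodrigues(np.array(s['R'])); return cv2.projectPoints(np.array(X,float),r,np.array(s['t'],float),K(s),np.array(s['dist'],float))[0].reshape(-1,2)
E
python3 - <<'E'
from h import *
a=[]
for n in('scene','top'):
    s=snap(n);cv2.imwrite(f'pics/{n}0.png',cv2.cvtColor(s['color'],cv2.COLOR_RGB2BGR))
    print(n,-np.array(s['R']).T@s['t'],(s['z_map']>0).mean())
E
```

```text
pics
scene [1.19542958 0.0103744  0.94145831] 0.996171875
top [0.38376211 0.06051887 1.40107947] 0.99593359375
```

View pics/scene0.png

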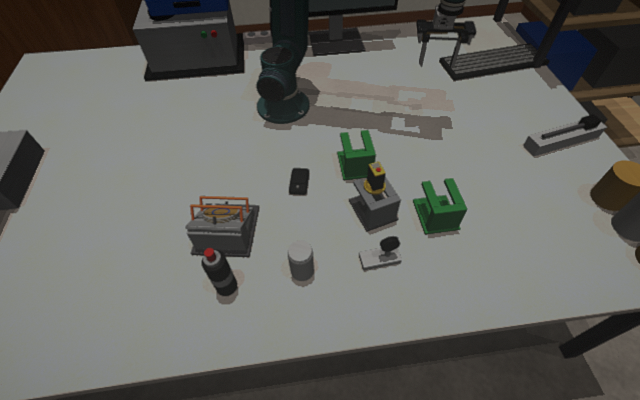

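View pics/top0.png

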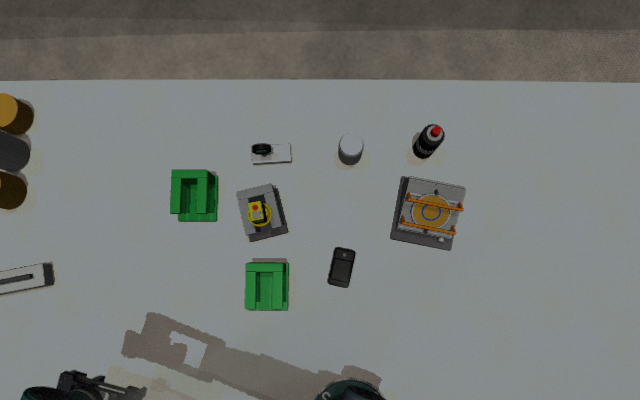

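The scene picture shows the grey fork with the yellow gauge at (375,195), green look-alike forks at (355,155) and (440,207), and the nest at (222,222). In the top view these are at (262,212), (193,195), (266,285) and (430,212). The grey fork fits: it isn't green, and it holds the gauge.

Run:
```python
from h import *
s=load('top');c=s['color']
hsv=cv2.cvtColor(c,cv2.COLOR_RGB2HSV);H,S,V=[hsv[...,i].astype(int) for i in range(3)]
def box(u0,u1,v0,v1):
    m=np.zeros(H.shape,bool);m[v0:v1,u0:u1]=1;return m
# fork tops
P,uv=pts(s,box(230,295,175,248)&(S<60))
T=P[(abs(P[:,2]-.105)<.006)];print('forktop',len(T),T.mean(0))
r=cv2.minAreaRect((T[:,:2]*1000).astype(np.float32));print(r,cv2.boxPoints(r))
P,uv=pts(s,box(230,295,175,248)&(S>110)&(H>18)&(H<38))
C=P[(P[:,2]<.13)&(P[:,2]>.1)];print('collar',len(C),cv2.minEnclosingCircle((C[:,:2]*1000).astype(np.float32)))
P,uv=pts(s,box(230,295,175,248)); C=P[P[:,2]>.165];print('cap',len(C),C.mean(0),cv2.minAreaRect((C[:,:2]*1000).astype(np.float32)))
# nest
P,uv=pts(s,box(388,472,170,255)); print('nest z',np.percentile(P[:,2],[1,10,50,90,99]))
m=box(388,472,170,255)&(H>=5)&(H<=16)&(S>150)
O,uvo=pts(s,m);print('orange',len(O));
n,l,st,cen=cv2.connectedComponentsWithStats(m.astype(np.uint8))
for i in range(1,n):
    if st[i,4]>15:
        o,_=pts(s,l==i);print(st[i],o.mean(0),cv2.minAreaRect((o[:,:2]*1000).astype(np.float32)))
m=box(388,472,170,255)&(H>=95)&(H<=130)&(S>60);o,u=pts(s,m);print('blue',len(o),o.mean(0) if len(o) else 0,u.mean(0) if len(o) else 0)
# brass plane
m=box(388,472,170,255)&(H>=15)&(H<=30)&(S>90);o,u=pts(s,m);print('brass',len(o),o.mean(0));A=o-o.mean(0);nn=np.linalg.svd(A)[2][2];print(nn*np.sign(nn[2]))
a=cv2.resize(c[170:260,225:300],None,fx=5,fy=5,interpolation=2);b=cv2.resize(c[170:260,390:475],None,fx=5,fy=5,interpolation=2)
cv2.imwrite('pics/crop.png',cv2.cvtColor(np.hstack([a,b]),cv2.COLOR_RGB2BGR))
```

```text
forktop 930 [0.56044057 0.24266632 0.10515549]
((552.79052734375, 241.4626922607422), (117.65018463134766, 96.3822250366211), 14.871880531311035) [[483.5673  272.94153]
 [508.3046  179.78792]
 [622.0138  209.98386]
 [597.2765  303.13745]]
collar 175 ((538.0823974609375, 237.3560333251953), 32.22057342529297)
cap 286 [0.53596588 0.23614551 0.18343166] ((536.8247680664062, 236.98338317871094), (48.17301559448242, 32.96127700805664), 11.51980209350586)
nest z [-0.00440411 -0.00068013  0.01423673  0.10742388  0.13396476]
orange 300
[407 192  56  19 151] [ 0.56558709 -0.21383939  0.12697293] ((572.9465942382812, -213.999755859375), (144.87246704101562, 27.680383682250977), 79.60069274902344)
[401 215  55  20 147] [ 0.50916664 -0.20200861  0.09234628] ((516.4292602539062, -201.8463134765625), (141.22174072265625, 27.47462272644043), 79.09883880615234)
blue 52 [ 0.54494525 -0.2105405   0.08467773] [430.80769231 213.55769231]
brass 919 [ 0.5468934  -0.20869548  0.09315237]
[-0.60311839  0.07590401  0.79403199]
```

View pics/crop.png

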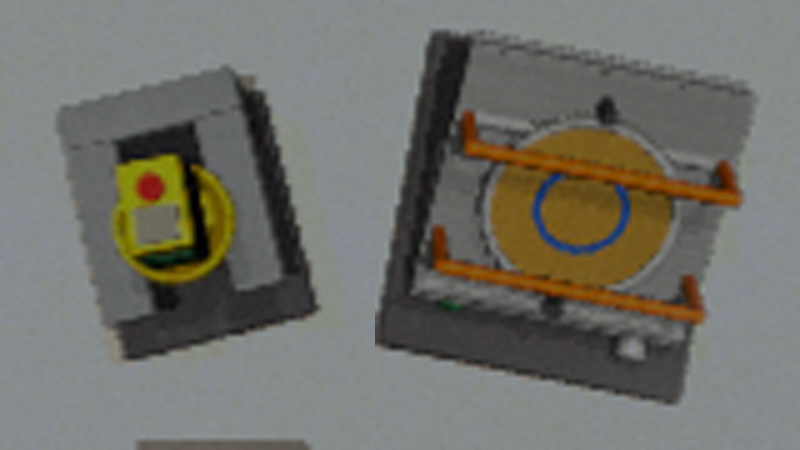

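The crop confirms it. On the left is the yellow gauge in the grey fork (column at top, so open toward the robot). On the right is the nest with a blue ring between the orange rods, low side toward the robot. Next I refine the nest frame and read the tool pose.

Run:
```python
from h import *
from scipy.spatial.transform import Rotation as Ro
for name,b in(('top',(388,472,170,255)),('scene',(180,265,185,262))):
    s=load(name);hsv=cv2.cvtColor(s['color'],cv2.COLOR_RGB2HSV);H,S,V=[hsv[...,i].astype(int) for i in range(3)]
    m=np.zeros(H.shape,bool);m[b[2]:b[3],b[0]:b[1]]=1
    O,_=pts(s,m&(H>=4)&(H<=15)&(S>150));B,_=pts(s,m&(H>=95)&(H<=130)&(S>60))
    yaw=-11.;o=np.array([.5508,-.2117,.075])
    for k in range(8):
        R=(Ro.from_euler('z',yaw,degrees=True)*Ro.from_euler('y',-32,degrees=True)).as_matrix()
        L=(O-o)@R
        rod=(abs(L[:,2]-44)<0.2e3)&(abs(L[:,2]-.044)<.006)&(abs(L[:,1])<.06)
        sl=[];mx=[];ly=[]
        for sg in(-1,1):
            q=L[rod&(L[:,0]*sg>0.01)]
            p=np.polyfit(q[:,1],q[:,0],1);sl.append(p[0]);mx.append(np.median(q[:,0]))
        yaw+=-np.degrees(np.mean(sl))/np.cos(np.radians(32))*.7
        q=L[abs(L[:,2]-.044)<.008]; dy=(np.percentile(q[:,1],1)+np.percentile(q[:,1],99))/2
        o=o+R@[np.mean(mx),dy,0]; o[2]=.075
    print(name,'yaw',yaw,'o',o,'rods',mx,sl,'z',np.median(L[rod,2]),'yext',np.percentile(q[:,1],[1,99]))
    print(' ring local',((B-o)@R).mean(0),((B-o)@R).min(0),((B-o)@R).max(0),len(B))
s=load('scene');P,uv=pts(s,np.ones(s['z_map'].shape,bool))
C=P[(P[:,2]>.165)&(P[:,2]<.2)&(np.hypot(P[:,0]-.538,P[:,1]-.237)<.05)];print('cap scene',C.mean(0),cv2.minAreaRect((C[:,:2]*1000).astype(np.float32)))
o=robot.get_obs();print({k:np.round(o[k],4) for k in('time','tool_pos','ee_rot','wrist_force','width')})
```

```text
top yaw -10.947914468307342 o [ 0.55805299 -0.21059374  0.075     ] rods [np.float64(-0.03379791436582983), np.float64(0.03379962440904291)] [np.float64(0.005541488973211432), np.float64(-0.005530879354779381)] z 0.045850721824844586 yext [-0.06985556  0.0698541 ]
 ring local [-0.00579386 -0.00243705  0.01503217] [-0.02454143 -0.02493548  0.0074325 ] [0.01719451 0.02337537 0.01939967] 52
scene yaw -10.362277979918568 o [ 0.56065702 -0.20877999  0.075     ] rods [np.float64(-0.03398233671994767), np.float64(0.033982849611088745)] [np.float64(-0.0027112152476565727), np.float64(0.002705941012663542)] z 0.04493320518131237 yext [-0.06856324  0.06856351]
 ring local [-0.00051413  0.00756146  0.01587117] [-0.01703818 -0.02229497  0.01431106] [0.01502426 0.02248556 0.01669246] 10
cap scene [0.54336063 0.23740768 0.1808248 ] ((538.49267578125, 238.40106201171875), (50.35789489746094, 34.50556564331055), 10.20429801940918)
{'time': np.float64(0.1), 'tool_pos': array([0.1246, 0.5352, 0.2044]), 'ee_rot': array([-3.1396e+00, -2.0000e-04,  2.9128e+00]), 'wrist_force': array([ 0.4057,  0.4548, -0.0054]), 'width': np.float64(0.0936)}
```

```bash
cat >> h.py <<'E'
from scipy.spatial.transform import Rotation as Ro
def go(pos,R,n=1):
    """n equal rows: shift in tool axes, turn, from the measured pose to pos,R(matrix)"""
    o=robot.get_obs();p=np.array(o['tool_pos']);Q=Ro.from_euler('xyz',o['ee_rot'])
    rv=(Q.inv()*Ro.from_matrix(R)).as_rotvec(degrees=True)
    print('t',round(float(o['time']),2),'p',p.round(4),'F',np.round(o['wrist_force'],2),'w',o['width'],'total shift tool mm',(Q.inv().apply(pos-p)*1000).round(1),'turn deg',rv.round(2))
def down(yawdeg): return Ro.from_euler('xyz',[180,0,yawdeg],degrees=True).as_matrix()
E
python3 -m crank '[[0,[0,0,-0.044],[0,0,-8]],[0,[0,0,0],[0,0,-8]],[0,[0,0,0],[0,0,-8]],[0,[-0.029,-0.031,0],[0,0,0]],[0,[-0.029,-0.031,0],[0,0,0]],[0,[-0.029,-0.031,0],[0,0,0]],[0,[-0.029,-0.031,0],[0,0,0]],[0,[-0.029,-0.031,0],[0,0,0]]]'
python3 -m crank '[[0,[-0.029,-0.031,0],[0,0,0]],[0,[-0.029,-0.031,0],[0,0,0]],[0,[-0.029,-0.031,0],[0,0,0]],[0,[-0.029,-0.031,0],[0,0,0]],[0,[-0.029,-0.031,0],[0,0,0]],[0,[0,0,0],[0,0,0]],[0,[0,0,0],[0,0,0]]]'
python3 - <<'E'
from h import *
go([.5375,.2377,.25],down(191))
s=snap('wrist');cv2.imwrite('pics/w1.png',cv2.cvtColor(s['color'],cv2.COLOR_RGB2BGR))
E
```

```text
time: 0.9
tool_pos: [0.2973, 0.4096, 0.2489]
ee_rot: [-3.141, -0.001, -2.951]
wrist_force: [-0.2, 0.3, 0.3]
width: 0.0943
finger_force: 0.0
time: 1.6
tool_pos: [0.4682, 0.2855, 0.2486]
ee_rot: [3.141, -0.002, -2.953]
wrist_force: [0.5, 0.2, 0.3]
width: 0.0942
finger_force: 0.0
t 1.6 p [0.4682 0.2855 0.2486] F [0.48 0.25 0.26] w 0.09422285167924506 total shift tool mm [-59.1 -59.9  -1.6] turn deg [ 0.01 -0.12 -0.22]
```

View pics/w1.png

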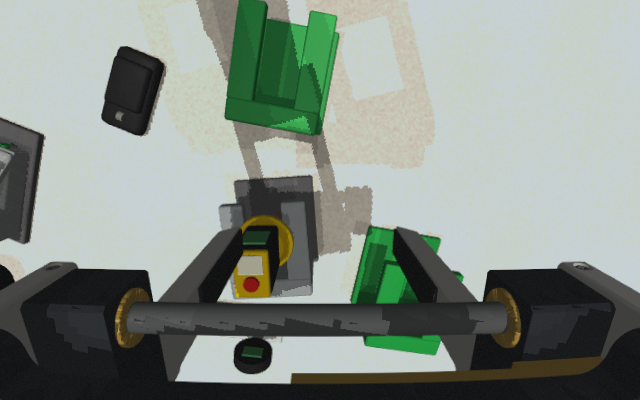

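The wrist view shows the gauge at (255,260) still off to the side, with the mouse and green forks clear of it. I'll cover the remaining shift, then measure the cap from above.

```bash
python3 -m crank '[[0,[-0.02,-0.02,0],[0,0,0]],[0,[-0.02,-0.02,0],[0,0,0]],[0,[-0.019,-0.02,0],[0,0,0]],[0,[0,0,0],[0,0,0]],[0,[0,0,0],[0,0,0]]]'
python3 - <<'E'
from h import *
s=snap('wrist')
P,uv=pts(s,np.ones(s['z_map'].shape,bool))
hsv=cv2.cvtColor(s['color'],cv2.COLOR_RGB2HSV)[uv[:,1],uv[:,0]].astype(int)
near=np.hypot(P[:,0]-.538,P[:,1]-.237)<.05
y=near&(hsv[:,0]>18)&(hsv[:,0]<38)&(hsv[:,1]>110)
for lo,hi in((.103,.118),(.17,.195)):
    C=P[y&(P[:,2]>lo)&(P[:,2]<hi)]
    if len(C)>5:print(lo,len(C),C[:,2].mean(),cv2.minAreaRect((C[:,:2]*1000).astype(np.float32)),cv2.minEnclosingCircle((C[:,:2]*1000).astype(np.float32)))
C=P[near&(P[:,2]>.17)&(P[:,2]<.195)];print(len(C),cv2.minAreaRect((C[:,:2]*1000).astype(np.float32)))
go([.5375,.2377,.135],down(191))
E
```

```text
time: 2.15
tool_pos: [0.5364, 0.2394, 0.2494]
ee_rot: [3.141, -0.001, -2.95]
wrist_force: [-0.5, -0.1, 0.5]
width: 0.0941
finger_force: 0.0
0.103 831 0.11346944560246534 ((534.3211059570312, 237.08094787597656), (52.61687088012695, 62.5428581237793), 11.108787536621094) ((539.0482788085938, 238.00601196289062), 31.975183486938477)
0.17 1263 0.18306477151169423 ((538.9863891601562, 238.21826171875), (45.790771484375, 33.60411071777344), 10.839818954467773) ((538.708984375, 238.0912628173828), 26.630565643310547)
2197 ((538.1055908203125, 237.93109130859375), (47.668312072753906, 34.08961486816406), 11.358704566955566)
t 2.2 p [0.5362 0.2396 0.2496] F [0.96 0.46 0.54] w 0.0940491699591108 total shift tool mm [ -1.   -2.2 114.6] turn deg [ 0.04 -0.03  0.  ]
```

```bash
python3 -m crank '[[0,[-0.0025,-0.001,0.02],[0,0,0]],[0,[0,0,0.025],[0,0,0]],[0,[0,0,0.025],[0,0,0]],[0,[0,0,0.025],[0,0,0]],[0,[0,0,0.022],[0,0,0]],[0,[0,0,0],[0,0,0]],[0.3,[0,0,0],[0,0,0]],[0.6,[0,0,0],[0,0,0]]]'
python3 -m crank '[[1,[0,0,0],[0,0,0]],[1,[0,0,0],[0,0,0]],[1,[0,0,0],[0,0,0]],[1,[0,0,0],[0,0,0]],[1,[0,0,0],[0,0,0]]]'
```

```text
time: 3.0
tool_pos: [0.5405, 0.2387, 0.1347]
ee_rot: [3.141, 0.003, -2.951]
wrist_force: [0.9, -0.1, 0.7]
width: 0.0812
finger_force: 0.0
time: 3.5
tool_pos: [0.5401, 0.2377, 0.1325]
ee_rot: [3.141, 0.0, -2.952]
wrist_force: [0.4, -0.2, -0.4]
width: 0.0415
finger_force: 0.0
```

```bash
python3 -m crank '[[1,[0,0,0],[0,0,0]],[1,[0,0,0],[0,0,0]],[1,[0,0,0],[0,0,0]],[1,[0,0,0],[0,0,0]],[1,[0,0,0],[0,0,0]]]'
```

```text
time: 4.0
tool_pos: [0.54, 0.2381, 0.1325]
ee_rot: [3.141, 0.0, -2.951]
wrist_force: [-0.4, 1.6, -0.2]
width: 0.0338
finger_force: 30.0
```

Gripped, width 33.8 mm (the handle) at 30 N. Next: lift it and plan the transfer.

```bash
python3 -m crank '[[1,[0,0,-0.01],[0,0,0]],[1,[0,0,-0.02],[0,0,0]],[1,[0,0,-0.025],[0,0,0]],[1,[0,0,-0.025],[0,0,0]],[1,[0,0,-0.025],[0,0,0]],[1,[0,0,-0.02],[0,0,0]],[1,[0,0,-0.015],[0,0,0]],[1,[0,0,0],[0,0,0]]]'
cat >> h.py <<'E'
def nest():
    R=(Ro.from_euler('z',-10.7,degrees=True)*Ro.from_euler('y',-32,degrees=True)).as_matrix()
    return np.array([.559,-.210,.075]),R
def nestR(): return nest()[1]@np.diag([-1.,1,-1])
def npt(x,y,z): o,R=nest();return o+R@[x,y,z]
def plan(pos,R,n):
    o=robot.get_obs();p=np.array(o['tool_pos']);Q=Ro.from_euler('xyz',o['ee_rot'])
    r=Ro.from_rotvec((Q.inv()*Ro.from_matrix(R)).as_rotvec()/n)
    M=sum(((Q*r**k).as_matrix() if k else Q.as_matrix()) for k in range(n)); d=np.linalg.solve(M,np.array(pos)-p)
    print(n,'rows shift mm',(d*1000).round(2),'turn deg',r.as_rotvec(degrees=True).round(3))
    q=p.copy()
    for k in range(n):
        A=Q.as_matrix() if k==0 else (Q*r**k).as_matrix(); q=q+A@d
        if k%4==3 or k==n-1: print('  tcp',q.round(3),'tip',(q+A[:,2]*.1095).round(3))
E
python3 - <<'E'
from h import *
go(npt(0,0,.21),nestR()); plan(npt(0,0,.21),nestR(),16)
E
```

```text
time: 4.8
tool_pos: [0.5409, 0.2377, 0.2755]
ee_rot: [3.142, 0.005, -2.952]
wrist_force: [-0.3, -0.6, -2.9]
width: 0.034
finger_force: 30.0
t 4.8 p [0.5409 0.2377 0.2755] F [-0.27 -0.61 -2.9 ] w 0.03396195131459406 total shift tool mm [ 170.2 -402.2   21.6] turn deg [  6.07 -31.35  20.98]
16 rows shift mm [  6.45 -26.71   0.21] turn deg [ 0.38  -1.959  1.311]
  tcp [0.532 0.128 0.274] tip [0.544 0.128 0.165]
  tcp [0.513 0.02  0.271] tip [0.54  0.018 0.165]
  tcp [ 0.486 -0.086  0.264] tip [ 0.527 -0.091  0.163]
  tcp [ 0.45  -0.189  0.253] tip [ 0.504 -0.199  0.158]
```

```bash
python3 -m crank '[[1,[0.0065,-0.0267,0.0002],[0.38,-1.96,1.31]],[1,[0.0065,-0.0267,0.0002],[0.38,-1.96,1.31]],[1,[0.0065,-0.0267,0.0002],[0.38,-1.96,1.31]],[1,[0.0065,-0.0267,0.0002],[0.38,-1.96,1.31]],[1,[0.0065,-0.0267,0.0002],[0.38,-1.96,1.31]],[1,[0.0065,-0.0267,0.0002],[0.38,-1.96,1.31]],[1,[0.0065,-0.0267,0.0002],[0.38,-1.96,1.31]],[1,[0.0065,-0.0267,0.0002],[0.38,-1.96,1.31]]]'
python3 -m crank '[[1,[0.0065,-0.0267,0.0002],[0.38,-1.96,1.31]],[1,[0.0065,-0.0267,0.0002],[0.38,-1.96,1.31]],[1,[0.0065,-0.0267,0.0002],[0.38,-1.96,1.31]],[1,[0.0065,-0.0267,0.0002],[0.38,-1.96,1.31]],[1,[0.0065,-0.0267,0.0002],[0.38,-1.96,1.31]],[1,[0.0065,-0.0267,0.0002],[0.38,-1.96,1.31]],[1,[0.0065,-0.0267,0.0002],[0.38,-1.96,1.31]],[1,[0,0,0],[0,0,0]]]'
python3 - <<'E'
from h import *
go(npt(0,0,.19),nestR());
E
```

```text
time: 5.6
tool_pos: [0.5108, 0.0188, 0.2662]
ee_rot: [-3.113, 0.275, -3.133]
wrist_force: [0.2, -0.9, -2.4]
width: 0.0337
finger_force: 30.0
time: 6.4
tool_pos: [0.4546, -0.1661, 0.2504]
ee_rot: [-3.133, 0.514, 2.977]
wrist_force: [-0.7, -0.2, -3.0]
width: 0.0341
finger_force: 30.0
t 6.4 p [ 0.4546 -0.1661  0.2504] F [-0.67 -0.2  -3.03] w 0.03410090673020265 total shift tool mm [ -1.3 -23.8  17.3] turn deg [ 0.14 -2.55  1.09]
```

```bash
python3 -m crank '[[1,[-0.0005,-0.012,0.005],[0.1,-1.3,0.5]],[1,[-0.0005,-0.012,0.005],[0,-1.2,0.5]],[1,[0,0,0],[0,0,0]],[1,[0,0,0],[0,0,0]]]'
python3 - <<'E'
from h import *
go(npt(0,0,.19),nestR())
o,R=nest()
a=[]
for n,b in(('top',(385,475,165,255)),('scene',(170,270,175,265))):
    s=snap(n); 
    # projected expected axis
    print(n,proj(s,[npt(0,0,0),npt(0,0,.014),npt(0,0,.1)]).round(1))
    a.append(cv2.resize(s['color'][b[2]:b[3],b[0]:b[1]],(400,400),interpolation=2))
cv2.imwrite('pics/chk.png',cv2.cvtColor(np.hstack(a),cv2.COLOR_RGB2BGR))
s=snap('wrist');cv2.imwrite('pics/w2.png',cv2.cvtColor(s['color'],cv2.COLOR_RGB2BGR))
E
```

```text
time: 6.8
tool_pos: [0.4593, -0.1877, 0.245]
ee_rot: [3.14, 0.561, 2.963]
wrist_force: [0.4, 0.2, -3.1]
width: 0.0343
finger_force: 30.0
t 6.8 p [ 0.4593 -0.1877  0.245 ] F [ 0.39  0.19 -3.07] w 0.03433084339344959 total shift tool mm [ 3.5 -3.4  8.2] turn deg [0.3  0.14 0.38]
top [[429.8 208.8]
 [430.2 210.9]
 [433.1 225.2]]
scene [[220.7 216.1]
 [220.3 211.6]
 [217.7 182.8]]
```

View pics/chk.png

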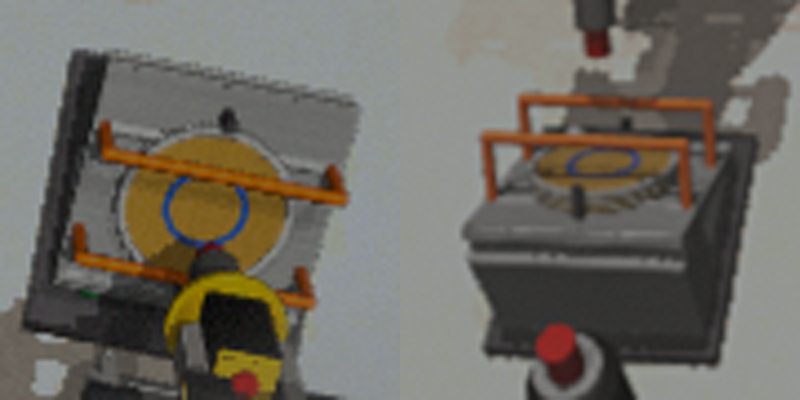

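View pics/w2.png

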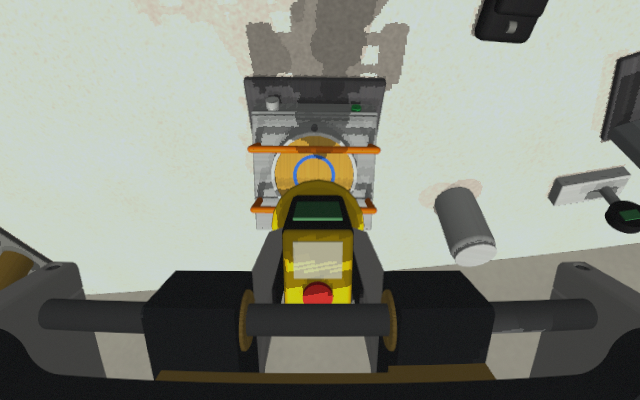

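All aligned: in the wrist view the collar (318) sits over the ring (314,172), between the rods. In the top view the nose is at (432,222) and heading for the ring at (431,212). I'll centre it and approach to just above the stack.

```bash
python3 -m crank '[[1,[0.002,-0.0045,0.01],[0.3,0.1,0.4]],[1,[0,0,0.018],[0,0,0]],[1,[0,0,0.018],[0,0,0]],[1,[0,0,0.015],[0,0,0]],[1,[0,0,0],[0,0,0]],[1,[0,0,0],[0,0,0]]]'
cat >> h.py <<'E'
def chk():
    o=robot.get_obs();c,R=nest();L=(np.array(o['tool_pos'])-c)@R
    T=Ro.from_euler('xyz',o['ee_rot']).as_matrix()
    print('t',round(float(o['time']),2),'TCP nest mm',(L*1000).round(2),'tip z',round(L[2]*1000-109.5,2),'F nest',(np.array(o['wrist_force'])@R).round(2),'tilt err',(Ro.from_matrix(nestR().T@T)).as_rotvec(degrees=True).round(2),'w',round(float(o['width']),4))
E
python3 -c 'from h import *;chk()'
```

```text
time: 7.55
tool_pos: [0.4892, -0.1983, 0.1929]
ee_rot: [-3.141, 0.561, 2.955]
wrist_force: [0.2, 0.5, -2.4]
width: 0.0337
finger_force: 30.0
t 7.55 TCP nest mm [  2.44  -1.48 137.45] tip z 27.95 F nest [-1.21  0.49 -2.12] tilt err [ 0.03 -0.13 -0.01] w 0.0337
```

```bash
python3 -m crank '[[1,[0,0,0.003],[0,0,0]],[1,[0,0,0.003],[0,0,0]],[1,[0,0,0.003],[0,0,0]],[1,[0,0,0],[0,0,0]],[1,[0,0,0],[0,0,0]]]' >/dev/null; python3 -c 'from h import *;chk()'
python3 -m crank '[[1,[0,0,0.001],[0,0,0]],[1,[0,0,0.001],[0,0,0]],[1,[0,0,0],[0,0,0]]]' >/dev/null; python3 -c 'from h import *;chk()'
python3 -m crank '[[1,[0,0,0.001],[0,0,0]],[1,[0,0,0.001],[0,0,0]],[1,[0,0,0],[0,0,0]]]' >/dev/null; python3 -c 'from h import *;chk()'
```

```text
t 8.05 TCP nest mm [  2.83  -1.85 128.94] tip z 19.44 F nest [-1.69  0.53 -2.11] tilt err [ 0.08 -0.2   0.  ] w 0.034
t 8.35 TCP nest mm [  2.74  -1.8  126.78] tip z 17.28 F nest [-0.75  0.26 -2.19] tilt err [ 0.07 -0.19  0.01] w 0.034
t 8.65 TCP nest mm [  2.69  -1.78 124.71] tip z 15.21 F nest [-2.13  0.67 -2.29] tilt err [ 0.07 -0.18  0.01] w 0.0338
```

```bash
python3 -m crank '[[1,[0,0,0.001],[0,0,0]],[1,[0,0,0],[0,0,0]],[1,[0,0,0],[0,0,0]]]' >/dev/null; python3 -c 'from h import *;chk()'
python3 -m crank '[[1,[0,0,0.001],[0,0,0]],[1,[0,0,0],[0,0,0]],[1,[0,0,0],[0,0,0]]]' >/dev/null; python3 -c 'from h import *;chk()'
python3 -m crank '[[1,[0,0,0.001],[0,0,0]],[1,[0,0,0],[0,0,0]],[1,[0,0,0],[0,0,0]]]' >/dev/null; python3 -c 'from h import *;chk()'
```

```text
t 8.95 TCP nest mm [  2.84  -1.8  123.87] tip z 14.37 F nest [-1.79  0.63 -2.23] tilt err [ 0.07 -0.2   0.  ] w 0.0338
t 9.25 TCP nest mm [  3.    -1.82 123.12] tip z 13.62 F nest [-1.6   0.53  0.44] tilt err [ 0.08 -0.21 -0.01] w 0.0341
t 9.55 TCP nest mm [  3.04  -1.85 122.07] tip z 12.57 F nest [-2.18 -0.23  1.  ] tilt err [ 0.08 -0.21 -0.  ] w 0.0338
```

Contact is at tip z ≈ 14 mm. I'll advance slowly to half-way, where F should be about +4.3.

```bash
python3 -m crank '[[1,[0,0,0.001],[0,0,0]],[1,[0,0,0.001],[0,0,0]],[1,[0,0,0],[0,0,0]],[1,[0,0,0],[0,0,0]]]' >/dev/null; python3 -c 'from h import *;chk()'
python3 -m crank '[[1,[0,0,0.001],[0,0,0]],[1,[0,0,0],[0,0,0]],[1,[0,0,0],[0,0,0]]]' >/dev/null; python3 -c 'from h import *;chk()'
python3 -m crank '[[1,[0,0,0],[0,0,0]]]' >/dev/null; python3 -c 'from h import *;chk()'
```

```text
t 9.95 TCP nest mm [  3.07  -1.85 120.05] tip z 10.55 F nest [-2.14 -0.14  2.51] tilt err [ 0.08 -0.22 -0.  ] w 0.0336
t 10.25 TCP nest mm [  3.06  -1.87 119.05] tip z 9.55 F nest [-3.39  0.39  3.49] tilt err [ 0.08 -0.22 -0.  ] w 0.0338
t 10.35 TCP nest mm [  3.03  -1.85 119.01] tip z 9.51 F nest [-1.94  0.57  3.49] tilt err [ 0.08 -0.21  0.  ] w 0.0337
```

```bash
Z='x'; python3 -m crank '[[1,[0,0,0.0008],[0,0,0]],[1,[0,0,0],[0,0,0]],[1,[0,0,0],[0,0,0]],[1,[0,0,0],[0,0,0]],[1,[0,0,0],[0,0,0]],[1,[0,0,0],[0,0,0]],[1,[0,0,0],[0,0,0]],[1,[0,0,0],[0,0,0]]]' >/dev/null; python3 -c 'from h import *;chk()'
python3 -m crank '[[1,[0,0,0],[0,0,0]],[1,[0,0,0],[0,0,0]],[1,[0,0,0],[0,0,0]],[1,[0,0,0],[0,0,0]],[1,[0,0,0],[0,0,0]],[1,[0,0,0],[0,0,0]],[1,[0,0,0],[0,0,0]],[1,[0,0,0],[0,0,0]]]' >/dev/null; python3 -c 'from h import *;chk();snap("top")'
python3 -m crank '[[1,[0,0,0],[0,0,0]],[1,[0,0,0],[0,0,0]],[1,[0,0,0],[0,0,0]],[1,[0,0,0],[0,0,0]],[1,[0,0,0],[0,0,0]],[1,[0,0,0],[0,0,0]],[1,[0,0,0],[0,0,0]],[1,[0,0,0],[0,0,0]]]' >/dev/null; python3 -c 'from h import *;chk()
s=snap("scene");a=[cv2.resize(load(n)["color"][b[2]:b[3],b[0]:b[1]],(400,400),interpolation=2) for n,b in(("top",(385,475,165,255)),("scene",(170,270,155,255)))]
cv2.imwrite("pics/press.png",cv2.cvtColor(np.hstack(a),cv2.COLOR_RGB2BGR))'
```

```text
t 11.15 TCP nest mm [  3.02  -1.85 118.15] tip z 8.65 F nest [-1.47  0.5   3.23] tilt err [ 0.08 -0.21  0.  ] w 0.0337
t 11.95 TCP nest mm [  2.99  -1.86 118.15] tip z 8.65 F nest [-2.45  0.71  4.65] tilt err [ 0.08 -0.21  0.  ] w 0.0338
t 12.8 TCP nest mm [  2.97  -1.87 118.13] tip z 8.63 F nest [-1.38  0.19  4.19] tilt err [ 0.08 -0.21  0.  ] w 0.0336
```

View pics/press.png

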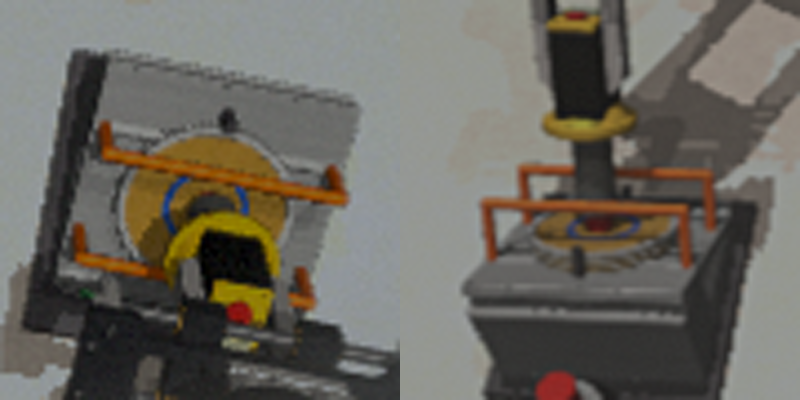

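The nose stands in the middle of the ring (scene crop (598,225)), neck between the rods and square. Hold force is about 6.4 N, and it has been steady for 2.3 s. Holding slightly longer, then retracting.

```bash
python3 -m crank '[[1,[0,0,0],[0,0,0]],[1,[0,0,0],[0,0,0]],[1,[0,0,0],[0,0,0]],[1,[0,0,-0.006],[0,0,0]],[1,[0,0,-0.016],[0,0,0]],[1,[0,0,-0.024],[0,0,0]],[1,[0,0,-0.024],[0,0,0]],[1,[0,0,-0.02],[0,0,0]]]'
python3 - <<'E'
from h import *
plan([.540,.238,.28],down(190.9),18)
E
```

```text
time: 13.65
tool_pos: [0.4514, -0.1911, 0.252]
ee_rot: [-3.142, 0.559, 2.954]
wrist_force: [-0.1, 0.0, -3.2]
width: 0.0339
finger_force: 30.0
18 rows shift mm [-5.17 23.96 -0.52] turn deg [-0.336  1.759 -1.171]
  tcp [ 0.483 -0.099  0.263] tip [ 0.532 -0.107  0.165]
  tcp [ 0.508 -0.005  0.271] tip [ 0.545 -0.009  0.168]
  tcp [0.527 0.092 0.276] tip [0.55  0.09  0.169]
  tcp [0.537 0.189 0.279] tip [0.548 0.189 0.17 ]
  tcp [0.54  0.238 0.28 ] tip [0.543 0.238 0.171]
```

```bash
python3 -m crank '[[1,[-0.0052,0.024,-0.0005],[-0.34,1.76,-1.17]],[1,[-0.0052,0.024,-0.0005],[-0.34,1.76,-1.17]],[1,[-0.0052,0.024,-0.0005],[-0.34,1.76,-1.17]],[1,[-0.0052,0.024,-0.0005],[-0.34,1.76,-1.17]],[1,[-0.0052,0.024,-0.0005],[-0.34,1.76,-1.17]],[1,[-0.0052,0.024,-0.0005],[-0.34,1.76,-1.17]],[1,[-0.0052,0.024,-0.0005],[-0.34,1.76,-1.17]],[1,[-0.0052,0.024,-0.0005],[-0.34,1.76,-1.17]]]' >/dev/null
python3 -m crank '[[1,[-0.0052,0.024,-0.0005],[-0.34,1.76,-1.17]],[1,[-0.0052,0.024,-0.0005],[-0.34,1.76,-1.17]],[1,[-0.0052,0.024,-0.0005],[-0.34,1.76,-1.17]],[1,[-0.0052,0.024,-0.0005],[-0.34,1.76,-1.17]],[1,[-0.0052,0.024,-0.0005],[-0.34,1.76,-1.17]],[1,[-0.0052,0.024,-0.0005],[-0.34,1.76,-1.17]],[1,[-0.0052,0.024,-0.0005],[-0.34,1.76,-1.17]],[1,[-0.0052,0.024,-0.0005],[-0.34,1.76,-1.17]]]'
python3 -m crank '[[1,[-0.0052,0.024,-0.0005],[-0.34,1.76,-1.17]],[1,[0,0,0],[0,0,0]],[1,[0,0,0],[0,0,0]]]'
python3 - <<'E'
from h import *
go([.540,.238,.26],down(190.9))
E
```

```text
time: 15.25
tool_pos: [0.5389, 0.1903, 0.2776]
ee_rot: [-3.131, 0.06, -2.991]
wrist_force: [0.8, 0.9, -2.1]
width: 0.0338
finger_force: 30.0
time: 15.55
tool_pos: [0.5404, 0.2139, 0.278]
ee_rot: [-3.135, 0.03, -2.971]
wrist_force: [-0.3, -0.3, -3.4]
width: 0.0339
finger_force: 30.0
t 15.55 p [0.5404 0.2139 0.278 ] F [-0.35 -0.26 -3.44] w 0.0339133797834624 total shift tool mm [-3.1 24.  17.9] turn deg [-0.42  1.71 -1.13]
```

```bash
python3 -m crank '[[1,[-0.002,0.012,0.002],[-0.2,0.9,-0.5]],[1,[-0.002,0.012,0.002],[-0.2,0.8,-0.6]],[1,[0,0,0],[0,0,0]],[1,[0,0,0],[0,0,0]]]' >/dev/null
python3 - <<'E'
from h import *
go([.540,.238,.1335],down(190.9))
s=snap('wrist');P,uv=pts(s,np.ones(s['z_map'].shape,bool))
hsv=cv2.cvtColor(s['color'],cv2.COLOR_RGB2HSV)[uv[:,1],uv[:,0]].astype(int)
C=P[(abs(P[:,2]-.105)<.005)&(hsv[:,1]<60)&(np.hypot(P[:,0]-.553,P[:,1]-.241)<.085)]
print(len(C),cv2.minAreaRect((C[:,:2]*1000).astype(np.float32)))
E
```

```text
t 15.95 p [0.5404 0.2381 0.2755] F [ 0.25  0.28 -3.38] w 0.034003527963226816 total shift tool mm [  0.7   0.  142. ] turn deg [-0.01  0.14 -0.05]
2238 ((534.9208984375, 236.65377807617188), (77.64041900634766, 96.17616271972656), 14.494887351989746)
```

```bash
python3 -m crank '[[1,[0.0005,0,0.015],[0,0.1,0]],[1,[0,0,0.025],[0,0,0]],[1,[0,0,0.025],[0,0,0]],[1,[0,0,0.025],[0,0,0]],[1,[0,0,0.02],[0,0,0]],[1,[0,0,0.015],[0,0,0]],[1,[0,0,0],[0,0,0]],[1,[0,0,0],[0,0,0]]]'
python3 -m crank '[[1,[0,0,0.006],[0,0,0]],[1,[0,0,0.004],[0,0,0]],[1,[0,0,0.003],[0,0,0]],[1,[0,0,0.002],[0,0,0]],[1,[0,0,0.001],[0,0,0]],[1,[0,0,0],[0,0,0]],[1,[0,0,0],[0,0,0]]]'
```

```text
time: 16.8
tool_pos: [0.5404, 0.2379, 0.1515]
ee_rot: [3.141, 0.002, -2.953]
wrist_force: [-0.5, -0.2, -1.9]
width: 0.0337
finger_force: 30.0
time: 17.5
tool_pos: [0.5402, 0.238, 0.135]
ee_rot: [3.141, 0.002, -2.952]
wrist_force: [0.5, 0.1, -3.3]
width: 0.0342
finger_force: 30.0
```

```bash
python3 -m crank '[[1,[0,0,0.001],[0,0,0]],[1,[0,0,0.001],[0,0,0]],[1,[0,0,0],[0,0,0]],[1,[0,0,0],[0,0,0]]]'; python3 -m crank '[[1,[0,0,0.0005],[0,0,0]],[1,[0,0,0],[0,0,0]],[1,[0,0,0],[0,0,0]]]'
```

```text
time: 17.9
tool_pos: [0.5401, 0.238, 0.1328]
ee_rot: [3.141, 0.001, -2.952]
wrist_force: [0.7, -0.2, -3.2]
width: 0.0339
finger_force: 30.0
time: 18.2
tool_pos: [0.5402, 0.238, 0.1325]
ee_rot: [3.141, 0.002, -2.952]
wrist_force: [0.4, 0.4, -1.8]
width: 0.0339
finger_force: 30.0
```

Just touching now. One more 0.5 mm, then open gradually and lift away.

```bash
python3 -m crank '[[1,[0,0,0.0004],[0,0,0]],[1,[0,0,0],[0,0,0]],[0.55,[0,0,0],[0,0,0]],[0.5,[0,0,0],[0,0,0]],[0.4,[0,0,0],[0,0,0]],[0.2,[0,0,0],[0,0,0]],[0,[0,0,0],[0,0,0]],[0,[0,0,0],[0,0,0]]]'
python3 -m crank '[[0,[0,0,0],[0,0,0]],[0,[0,0,0],[0,0,0]],[0,[0,0,0],[0,0,0]],[0,[0,0,0],[0,0,0]],[0,[0,0,0],[0,0,0]],[0,[0,0,0],[0,0,0]]]'
```

```text
time: 19.0
tool_pos: [0.5402, 0.238, 0.1319]
ee_rot: [3.141, 0.001, -2.952]
wrist_force: [-0.2, 0.4, -0.3]
width: 0.0758
finger_force: 0.0
time: 19.6
tool_pos: [0.5401, 0.238, 0.1319]
ee_rot: [3.141, 0.001, -2.952]
wrist_force: [-0.7, -0.2, 0.0]
width: 0.094
finger_force: 0.0
```

```bash
python3 -m crank '[[0,[0,0,-0.01],[0,0,0]],[0,[0,0,-0.025],[0,0,0]],[0,[0,0,-0.03],[0,0,0]],[0,[0,0,-0.03],[0,0,0]],[0,[0,0,-0.02],[0,0,0]],[0,[0.04,0,-0.01],[0,0,0]],[0,[0.04,0,0],[0,0,0]],[0,[0.04,0,0],[0,0,0]]]'
python3 -m crank '[[0,[0.03,0,0],[0,0,0]],[0,[0,0,0],[0,0,0]],[0,[0,0,0],[0,0,0]]]'
python3 - <<'E'
from h import *
for n in('top','scene'):
    s=snap(n);P,_=pts(s,np.ones(s['z_map'].shape,bool))
    C=P[(P[:,2]>.165)&(P[:,2]<.2)&(np.hypot(P[:,0]-.538,P[:,1]-.237)<.04)];print(n,len(C),C[:,2].mean(),cv2.minAreaRect((C[:,:2]*1000).astype(np.float32)))
    cv2.imwrite(f'pics/{n}9.png',cv2.cvtColor(s['color'],cv2.COLOR_RGB2BGR))
E
```

```text
time: 20.4
tool_pos: [0.4213, 0.2152, 0.258]
ee_rot: [3.141, 0.003, -2.953]
wrist_force: [0.6, 0.1, -0.1]
width: 0.0942
finger_force: 0.0
time: 20.7
tool_pos: [0.3929, 0.2098, 0.258]
ee_rot: [3.141, 0.004, -2.952]
wrist_force: [0.2, 0.1, 0.6]
width: 0.094
finger_force: 0.0
top 286 0.18345285424332117 ((537.4827270507812, 236.17715454101562), (47.96937561035156, 33.38541793823242), 10.46533489227295)
scene 227 0.18067519544220934 ((538.4723510742188, 237.9053955078125), (49.3067626953125, 35.36232376098633), 10.151777267456055)
```

View pics/scene9.png

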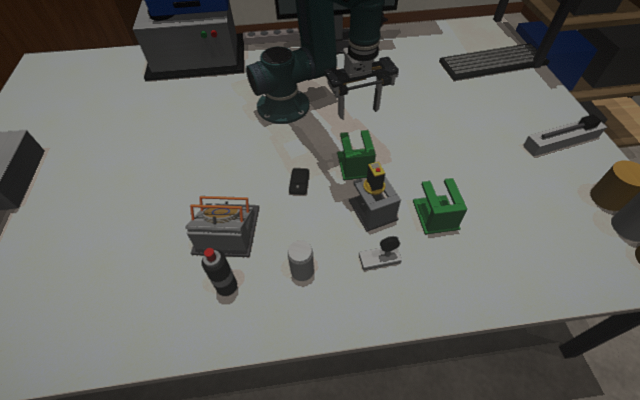

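The gauge hangs upright in the grey fork at (375,190). The other things look unmoved, and the arm is clear. Handing in.

```bash
python3 -c 'from bench import robot;print(robot.close_job())'
```

```text
the job is handed in; nothing more can be done
None
```

The job is handed in at about 21 s: I pressed the gauge's nose about half-way in, inside the blue ring (about 6.4 N, held about 2.6 s), then hung it back upright in the grey fork and let go, with everything else looking unmoved in the last picture.

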